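# Uncover the die and slide in the round blank

## Robot

A 6-joint arm with a two-finger parallel gripper is mounted at the origin on the work surface. World frame = base frame: x ahead of the robot, y to its left, z up, the work surface at z = 0. Lengths are in mm, angles in rad, forces in N, time in s.
With the tool pointing down it reaches from about 350 to 775 mm from the base axis. Payload 7.3 kg.
Tool frame: the origin (TCP) lies midway between the tips of the shut fingers; the grasp point (between the pads) lies 19 mm behind it; z points along the fingers, y is the line along which they close (so a half turn about z gives the same grasp; the last joint's range is limited). The gripper opens to 92 mm and grips with 3 to 60 N. Pads are 19 mm wide; open, the fingers measure 130 mm over their backs; the gripper's body (75 mm by 190 mm) begins 47 mm behind the grasp point.
Start: joints at [1.197, 0.342, 1.524, -0, 1.275, -0.146], TCP at [118.548, 511.463, 190.141] pointing down, gripper open.
Joint ranges: [-2.53, 2.53], [-0.77, 2.02], [0.04, 2.7], [-1, 4.14], [0.28, 2.66], [-3.11, 3.11]. Speed limits (rad/s): [2.57, 2.57, 3.14, 3.14, 3.14, 3.14].

## Interface

Orientations are given as [roll, pitch, yaw] about the fixed x, y, z axes, in that order (R = Rz(yaw) Ry(pitch) Rx(roll)).
In Python, from plant import bot gives the robot as it stands.
- The arm moves only by the tool servo_tool, never from a script. Its argument "deltas" is a list of rows, each a list of 2 entries, a list of its own where there are three numbers: the shift along the tool's x, y, z in m, then the turn, a rotation vector about the tool's x, y, z in degrees. A call has 1 to 20 rows; each row shifts and turns the commanded pose from where the row before left it, along the tool's axes as they then stand; what a row does not reach is not made up. A row lasts 1/8 s, in which the tool goes at most 62.5 mm and 10.7 degrees, less where a joint would pass 70% of its speed; a pose out of reach is approached as far as the arm can. A call with a gripper value outside its range is refused whole. "fingers" is the opening, from 0 (shut) to 1 (fully open), set as the call begins (left out, the last holds). The fingers move at their own pace and stop on an object; the grip force is fixed at half the most. Time passes only in rows, so rows that do not move let the fingers close. It gives the time, the measured TCP pose, the force, the opening and the grip force at its end, in the units of the state.
- bot.get_obs(): the state, without advancing time (a new reading comes with each control period).
- bot.capture(name): name is "side" or "top" or "wrist"; returns the picture (384x512x3 uint8, red, green, blue); there is no depth.
- bot.camera_model(name): a dict with "mtx" (3x3 intrinsics, pixels), "xyz" and "rotation" of the camera in the world. Camera axes: x right, y down, z forward; pixel columns grow to the right and rows downward; lengths in mm; the calibration is good to about 2 mm. The wrist camera is an equidistant fisheye: a pixel r from the principal point sees the ray r / f radians off the axis. A picture is of the moment at which its call begins: read the wrist's pose just before it. camera_model takes no time and is no camera call; for the wrist camera it gives the pose at the moment of the call.
- bot.close_job(): hands the job in; it is judged then, once.
The state is a dict: "time": time; "joint_positions": joint angles; "dq": joint speeds; "tau": joint torques, N m; "tool_pos": TCP position; "tcp_rot": TCP orientation; "contact_force": force on the tool from outside, world axes, zero at the start; "moment": the same for the moment, N m; "grip_width": finger opening in mm; "finger_force": force on a finger pad.
Only numpy, scipy, OpenCV 4.12 (cv2) and the standard library are available. Lean on these libraries where they do the work, as an engineer would, in place of code of your own. Each camera call takes 0.05 s, during which the arm holds its last target. There are 200 camera calls.

## Task

Lift the blue cover off the die by its knob, keeping it level, and set it down gently, right way up, in the middle of the cork pad. Then slide the round copper blank across the die plate, without lifting it off the plate, until it drops fully home and flush in the round cavity. Leave the square blank and everything else where it is.

Things in the scene. Friction and masses are not known exactly. Their poses are not given: they have to be found in the camera images.
- die: fixed grey die plate, 300 x 300 mm, top face 35 mm above the bench; origin at the centre of its underside, x and y along its sides. Round cavity centred at (+70, -70) mm. Two 18 mm guide posts (26 mm collars) rise to 95 mm above the bench at (+132, -132) and (-132, +132) mm. At the start one blank lies near (-70, -70) mm, the other near (+70, +70) mm, either way round
- cavity (a point): centre of the mouth of the round cavity (104 mm diameter, 8 mm deep, flat floor), level with the top face of the die plate; axes as the die plate
- cover: loose round blue cover with black bar knob, lying over the cavity. Flange 124 mm diameter, 8 mm thick, its top 14 mm above the origin; below it a spigot 92 mm diameter, 6 mm high, sits loosely in the cavity. Origin at the centre of the spigot's underside, z up
- knob (a point): centre of the bar of the cover's knob, 38 mm above the cover's origin. The bar is 60 mm long (along the cover's x), 18 mm wide (along its y) and 24 mm high (26 to 50 mm above the cover's origin), on a 20 mm neck
- pad: fixed cork pad on the bench, 170 x 170 mm, 6 mm thick; origin at the centre of its underside
- round_blank: round copper blank, 100 mm diameter, 8 mm thick, 0.5 kg or so, lying on the die plate; too wide to grasp; origin at the centre of its underside
- oil_bottle: white plastic oil bottle with red cap, 54 mm diameter, 165 mm tall, standing close to the cork pad; origin at the centre of its underside
- file_handle: loose wooden file handle lying close to the cork pad, 100 mm long (its x axis), 26 mm thick; origin under its middle
- metal_file: file with wooden handle lying on the bench beyond the task, 250 mm long (its x axis), 26 mm thick; origin at bench level, its handle reaches from x -140 to -40 mm, its blade from x -40 to +110 mm
- tee_fitting: small steel tee pipe fitting, 44 mm long, 41 mm tall; origin under its middle
- mallet: hammer lying near the robot, 260 mm long; origin under it
- paste_tin: yellow tin, 72 mm diameter, 50 mm tall; origin at the centre of its underside
- square_blank: square copper sheet blank 86 x 86 mm, 8 mm thick, lying on the die plate; origin at the centre of its underside
Mind the look-alikes: they are no part of the job. Leave any green or turquoise look-alike of the cover alone.

How it is judged (in metres and radians):
On the way, in this order (a step that is already met when the one before it is completed fails the run):
1. the cover is lifted clear of the die (z of cover in the frame of cavity above 0.02 m), for 0.1 s.
2. the cover rests on the cork pad, let go (horizontal distance between cover and pad below 0.03 m and angle between cover's own z axis and vertical below 0.06 rad and z of cover in the frame of pad between 0.003 and 0.01 m and contact force between the fingers and cover below 0.2 N and linear speed of cover below 0.03 m/s), for 0.2 s.
3. the round blank lies home in the cavity (horizontal distance between round_blank and cavity below 0.004 m and z of round_blank in the frame of cavity below -0.0062 m and angle between round_blank's own z axis and vertical below 0.03 rad), for 0.2 s.
At the end, for the whole second after the job is handed in: Cover upright, let go and at rest on the cork pad, within 30 mm of its centre; round blank at rest flat in the cavity, within 4 mm of its centre, its underside at least 6.2 mm below the plate's top; the square blank and all other loose things within 30 mm of where they began (all of step 2 and all of step 3 and linear speed of round_blank below 0.02 m/s and distance of each of oil_bottle, file_handle, metal_file, tee_fitting, mallet, paste_tin, square_blank from where it was at the start of the episode below 0.03 m); the robot touches nothing.
It fails at once if the cover is tipped more than 35 degrees (angle between cover's own z axis and vertical above 0.61 rad).
It fails at once if the cover is dropped or slammed: faster than 0.4 m/s within 20 mm of resting on the pad (z of cover in the frame of pad below 0.026 m and horizontal distance between cover and pad below 0.09 m and linear speed of cover above 0.4 m/s).
It fails at once if the round blank is lifted more than 25 mm off the die plate (z of round_blank in the frame of cavity above 0.025 m).
It fails at once if the round blank falls off the die plate (height (world z) of round_blank below 0.02 m).
It fails at once if another thing is moved by more than 30 mm (distance of any of oil_bottle, file_handle, metal_file, tee_fitting, mallet, paste_tin, square_blank from where it was at the start of the episode above 0.03 m).
It also fails if it takes over 64 s, if anything falls off the work surface, if the arm or the gripper's body presses on something with over 40 N, if the wrist force passes 120 N, or if a joint passes its speed limit or range.

## Working session

There is one attempt and no reset: what is moved stays moved. The work goes in short steps, Python scripts to look and compute and a tool call to move; the robot and the scene stay as the last step left them, time stands still between calls to the robot, and variables do not carry over. Pictures are saved under pics/ and viewed, at most 10 in all, crops included, and the job is handed in when it is done.

Besides the shell and the picture viewer there is one more tool, called after "Request:" in YAML: its name, and indented under it one key for each argument. servo_tool: Moves the arm, as the interface text tells. Its arguments: {"type":"object","properties":{"deltas":{"type":"array"},"fingers":{"type":"number"}},"required":["deltas"]}

```bash
mkdir -p pics; ls; python3 - <<'E'
from plant import bot
import cv2,numpy as np
o=bot.get_obs();print(o['time'],o['tool_pos'],o['tcp_rot'],o['grip_width'])
for n in('top','side'):
    m=bot.camera_model(n);print(n,np.round(m['mtx'],1).tolist(),np.round(m['xyz'],1),np.round(m['rotation'],4).tolist())
    cv2.imwrite(f'pics/{n}0.png',bot.capture(n)[:,:,::-1])
E
```

```text
pics
0.0 [118.36452034 511.01148315 189.44988871] [-3.14007519e+00 -2.17063498e-04  2.91380895e+00] 91.49027082652469
top [[404.4, 0.0, 258.5], [0.0, 404.4, 190.8], [0.0, 0.0, 1.0]] [ 312.9  -50.8 1194.9] [-2.9457, 0.0019, -1.5543]
side [[393.3, 0.0, 248.2], [0.0, 393.3, 186.7], [0.0, 0.0, 1.0]] [241.  471.6 745.4] [-2.434, -0.0141, -2.6506]
```

View pics/top0.png

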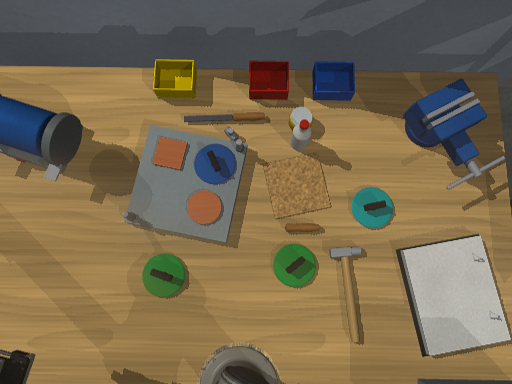

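View pics/side0.png

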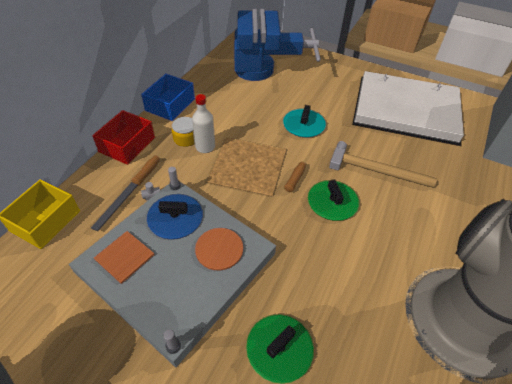

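Cover candidates in the top view are blue on the die (214,163), turquoise (373,207), and green at (164,275) and (295,265). The blue one on the die matches the description. The round blank is at (204,207), the square blank at (170,153), the pad at about (297,186), the bottle at (302,130) and the file handle at (302,228).

```bash
cat > h.py <<'E'
import cv2,numpy as np
from scipy.spatial.transform import Rotation as Ro
from plant import bot
def rays(m,px,fish=False):
    px=np.asarray(px,float).reshape(-1,2);K=np.array(m['mtx'])
    d=(px-K[:2,2])/[K[0,0],K[1,1]]
    if fish:
        r=np.linalg.norm(d,axis=1)+1e-12;v=np.c_[d*(np.sin(r)/r)[:,None],np.cos(r)]
    else: v=np.c_[d,np.ones(len(d))]
    R=np.array(m['rotation']);R=R if R.shape==(3,3) else Ro.from_euler('xyz',R).as_matrix()
    return v@R.T
def plane(m,px,z,fish=False):
    v=rays(m,px,fish);c=np.array(m['xyz'])
    return (c+v*((z-c[2])/v[:,2])[:,None])[:,:2]
def big(mask,seed=None):
    cs,_=cv2.findContours(mask.astype(np.uint8),cv2.RETR_EXTERNAL,cv2.CHAIN_APPROX_NONE)
    if seed is not None: cs=[c for c in cs if cv2.pointPolygonTest(cv2.convexHull(c),seed,False)>=0]
    return max(cs,key=cv2.contourArea)[:,0,:]
def circ(p):
    (x,y),r=cv2.minEnclosingCircle(p.astype(np.float32));M=cv2.moments(cv2.convexHull(p.astype(np.float32)))
    return np.round([M['m10']/M['m00'],M['m01']/M['m00'],np.sqrt(M['m00']/np.pi),x,y,r],1)
def rect(p):
    r=cv2.minAreaRect(p.astype(np.float32));return np.round([*r[0],*r[1],r[2]],1)
E
python3 - <<'E'
from h import *
S={'top':dict(c=(214,163),r=(204,207),s=(170,153),p=(297,186)),'side':dict(c=(175,216),r=(218,249),s=(124,257),p=(248,167))}
for n in S:
    im=cv2.imread(f'pics/{n}0.png');H=cv2.cvtColor(im,cv2.COLOR_BGR2HSV).astype(int);m=bot.camera_model(n);s=S[n]
    h,sa,v=H[...,0],H[...,1],H[...,2]
    b=big((h>100)&(h<125)&(sa>150)&(v>60),s['c']);print(n,'cover',circ(plane(m,b,43)))
    hull=cv2.fillConvexPoly(np.zeros(h.shape,np.uint8),cv2.convexHull(b),1)
    k=big((hull>0)&(v<60));
    for z in(67,79):print(' knob',z,rect(plane(m,k,z)))
    cop=(h<12)&(sa>110)&(v>120)
    print(' round',circ(plane(m,big(cop,s['r']),43)));print(' sq',rect(plane(m,big(cop,s['s']),43)))
    g=(sa<50)&(v>60)&(v<190);q=cv2.morphologyEx(g.astype(np.uint8),cv2.MORPH_OPEN,np.ones((5,5)));
    print(' die',rect(plane(m,big(q,s['r']),35)))
    print(' padcolour',H[s['p'][1]-5:s['p'][1]+5,s['p'][0]-5:s['p'][0]+5].mean((0,1)))
t=cv2.imread('pics/top0.png')[95:255,115:345];cv2.imwrite('pics/crop.png',cv2.resize(t,None,fx=3.4,fy=3.4,interpolation=cv2.INTER_CUBIC))
E
```

```text
top cover [621.2  86.   58.6 621.6  85.7  60.1]
 knob 67 [622.6  85.9  63.   19.3  27.6]
 knob 79 [619.3  84.5  62.4  19.1  27.6]
 round [492.5 112.6  48.4 492.1 112.7  49.4]
 sq [652.8 221.1  84.9  84.3  78.6]
 die [567.9 166.5 302.7 307.3  80.4]
 padcolour [ 17.21 138.06 150.09]
side cover [619.1  88.9  59.3 619.   88.8  60.2]
 knob 67 [618.7  90.9  62.9  40.5  28.8]
 knob 79 [612.1  97.6  61.8  39.8  28.8]
 round [491.  113.4  49.4 490.7 113.5  50.8]
 sq [651.5 221.6  86.5  85.2  78.8]
 die [580.1 154.4 328.4 352.3  79.4]
 padcolour [ 16.26 137.75 158.55]
```

View pics/crop.png

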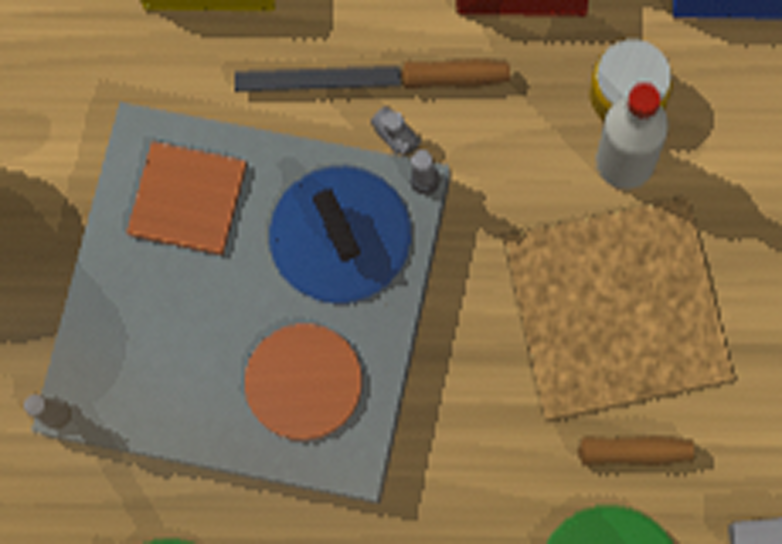

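The crop confirms the blue cover on the die: round blue flange, with its black bar running from (320,195) to (352,255). The corners of the die and pad are clear, so I'll convert them to positions, along with the bottle and file handle.

```bash
python3 - <<'E'
from h import *
m=bot.camera_model('top');f=lambda p,z:plane(m,(np.array(p)+.5)/3.4-.5+[115,95],z)
d=f([(118,102),(449,172),(379,500),(35,432)],35);print('die',d.round(1).tolist(),d.mean(0).round(1))
e=[np.degrees(np.arctan2(*(d[a]-d[b])[::-1])) for a,b in((0,3),(1,2))];e2=[np.degrees(np.arctan2(*(d[a]-d[b])[::-1]))-90 for a,b in((0,1),(3,2))];print('yaw',e,e2)
yaw=np.radians(np.mean(e+e2));c,s=np.cos(yaw),np.sin(yaw);R=np.array([[c,-s],[s,c]])
print('cavity',(d.mean(0)+R@[70,-70]).round(1),'posts',(d.mean(0)+R@[132,-132]).round(1))
p=f([(505,230),(735,378),(547,418)],6);print('pad',p.round(1).tolist(),((p[1]+f([(505,230)],6)[0])/2).round(1), [round(float(np.linalg.norm(p[i]-p[i-1])),1) for i in range(3)])
print('bottle top',f([(644,98)],165),'base',f([(630,185)],0),'handle',f([(637,449)],13))
n=bot.camera_model('side');print('side: pad corners',plane(n,[(213,184),(272,192),(287,148)],6).round(1).tolist(),'bottle cap/base',plane(n,[(201,99)],165),plane(n,[(205,146)],0),'handle',plane(n,[(296,177)],13))
im=cv2.imread('pics/side0.png');print('pad side crop');cv2.imwrite('pics/scrop.png',cv2.resize(im[85:230,130:330],None,fx=4,fy=4,interpolation=cv2.INTER_CUBIC))
E
```

```text
die [[741.5, 288.6], [681.3, -7.1], [393.4, 45.2], [445.9, 338.7]] [565.5 166.4]
yaw [np.float64(-9.604695485028795), np.float64(-10.307038379870502)] [np.float64(-11.50620050295504), np.float64(-10.148487943414452)]
cavity [621.8  84.9] posts [671.6  12.7]
pad [[637.2, -57.3], [506.6, -260.4], [468.7, -96.2]] [ 571.9 -158.8] [172.9, 241.4, 168.4]
bottle top [[ 703.36018252 -164.61469504]] base [[ 682.75249927 -169.74122272]] handle [[ 442.22538121 -173.67318142]]
side: pad corners [[610.8, -56.5], [470.9, -103.9], [503.0, -263.0]] bottle cap/base [[ 697.03371941 -158.91421131]] [[ 704.6446006  -167.47780249]] handle [[ 437.32195351 -171.60621935]]
pad side crop
```

View pics/scrop.png

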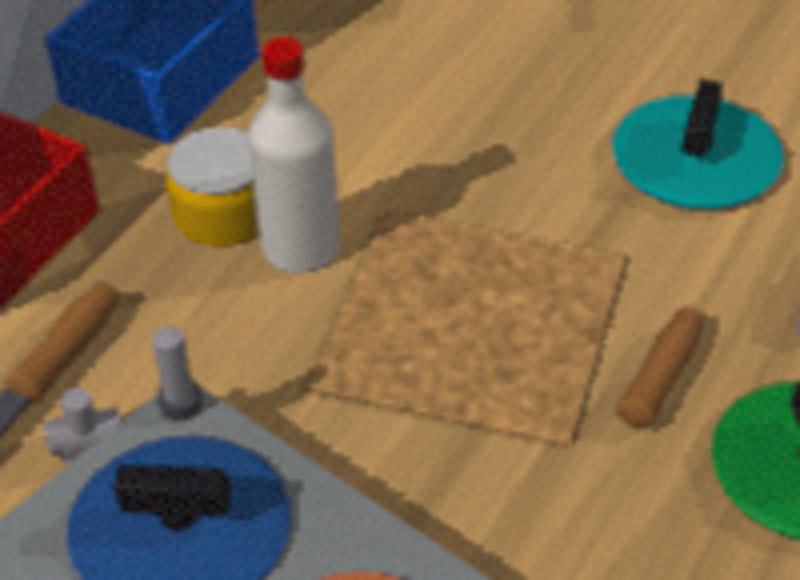

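The side crop shows the bottle standing behind the pad's far edge at about (300,265) and the file handle in front at (665,365). The pad centre is about (570,-159) and the cover about (620,87) with its bar at 28°. First move: go above the cover.

Request:
servo_tool:
  deltas:
    - [[-0.0417,-0.0214,0],[0,0,0]]
    - [[-0.0417,-0.0214,0],[0,0,0]]
    - [[-0.0417,-0.0214,0],[0,0,0]]
    - [[-0.0417,-0.0214,0],[0,0,0]]
    - [[-0.0417,-0.0214,0],[0,0,0]]
    - [[-0.0417,-0.0214,0],[0,0,0]]
    - [[-0.0417,-0.0214,0],[0,0,0]]
    - [[-0.0417,-0.0214,0],[0,0,0]]
    - [[-0.0417,-0.0214,0],[0,0,0]]
    - [[-0.0417,-0.0214,0],[0,0,0]]
    - [[-0.0417,-0.0214,0],[0,0,0]]
    - [[-0.0417,-0.0214,0],[0,0,0]]
    - [[-0.0417,-0.0214,0],[0,0,0]]
    - [[-0.0417,-0.0214,0],[0,0,0]]
    - [[0,0,0],[0,0,-10.25]]
    - [[0,0,0],[0,0,-10.25]]
    - [[0,0,0],[0,0,-10.25]]
    - [[0,0,0],[0,0,-10.25]]
    - [[0,0,0],[0,0,0]]
    - [[0,0,0],[0,0,0]]
  fingers: 0.5

```text
time: 2.6
tool_pos: [619.5, 87.8, 189.9]
tcp_rot: [3.141, -0.0, -2.657]
contact_force: [0.3, -0.1, 0.1]
grip_width: 45.9
finger_force: 0.0
```

```bash
cat >> h.py <<'E'
def todelta(target,yaw=None):
    o=bot.get_obs();R=Ro.from_euler('xyz',o['tcp_rot']);d=R.inv().apply(np.array(target)-o['tool_pos'])
    print('t',o['time'],'tcp',np.round(o['tool_pos'],1),'rot deg',np.round(np.degrees(o['tcp_rot']),2),'F',np.round(o['contact_force'],1),'delta tool mm',np.round(d,1))
E
python3 - <<'E'
from h import *
todelta([620,87,57])
m=bot.camera_model('wrist');im=bot.capture('wrist')[:,:,::-1].copy();cv2.imwrite('pics/w1.png',im)
print(m)
E
```

```text
t 2.6 tcp [619.5  87.8 189.9] rot deg [ 1.7998e+02 -2.0000e-02 -1.5225e+02] F [ 0.3 -0.1  0.1] delta tool mm [ -0.2  -1.  132.9]
{'mtx': array([[297.31863964,   0.        , 257.76961105],
       [  0.        , 297.31863964, 191.4611342 ],
       [  0.        ,   0.        ,   1.        ]]), 'xyz': array([553.46559954,  53.22550903, 385.50206961]), 'rotation': array([ 2.85821486e+00, -6.96770480e-04,  2.05475096e+00])}
```

View pics/w1.png

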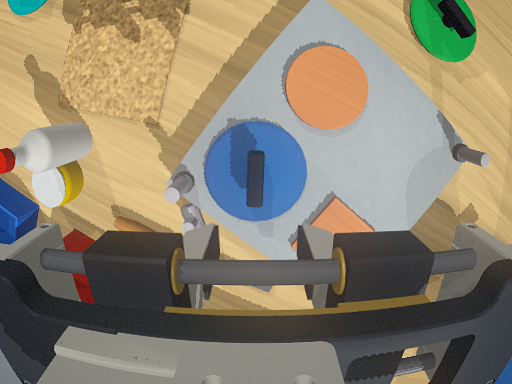

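The wrist view shows the blue cover at (255,170), with its knob upright at (255,178) and centred between the fingers (columns 212–305). I'll check the numbers from this picture.

```bash
python3 - <<'E'
from h import *
m=bot.camera_model('wrist');im=cv2.imread('pics/w1.png');h,s,v=[a.astype(int) for a in cv2.split(cv2.cvtColor(im,cv2.COLOR_BGR2HSV))]
b=big((h>100)&(h<125)&(s>150)&(v>60),(255,165));print('cover',circ(plane(m,b,43,True)))
hull=cv2.fillConvexPoly(np.zeros(h.shape,np.uint8),cv2.convexHull(b),1);k=big((hull>0)&(v<60))
print('knob',rect(plane(m,k,79,True)),rect(plane(m,k,67,True)),k.min(0),k.max(0))
c=(h<12)&(s>110)&(v>120);print('round',circ(plane(m,big(c,(327,87)),43,True)))
E
```

```text
cover [622.4  90.   55.4 621.3  88.5  59.4]Traceback (most recent call last):
  File "<stdin>", line 4, in <module>
  File "h.py", line 18, in big
    return max(cs,key=cv2.contourArea)[:,0,:]
           ~~~^^^^^^^^^^^^^^^^^^^^^^^^
ValueError: max() iterable argument is empty
```

Request:
servo_tool:
  deltas:
    - [[0,0,0.03],[0,0,0]]
    - [[0,0,0.03],[0,0,0]]
    - [[0,0,0.03],[0,0,0]]
    - [[0,0,0.02],[0,0,0]]
    - [[0,0,0.015],[0,0,0]]
    - [[0,0,0.008],[0,0,0]]
    - [[0,0,0],[0,0,0]]

```text
time: 3.52
tool_pos: [619.6, 87.8, 57.0]
tcp_rot: [3.141, -0.0, -2.654]
contact_force: [0.6, 0.3, 0.2]
grip_width: 46.0
finger_force: 0.0
```

Request:
servo_tool:
  deltas:
    - [[0,0,0],[0,0,0]]
    - [[0,0,0],[0,0,0]]
    - [[0,0,0],[0,0,0]]
    - [[0,0,0],[0,0,0]]
    - [[0,0,0],[0,0,0]]
    - [[0,0,0],[0,0,0]]
  fingers: 0

```text
time: 4.28
tool_pos: [619.6, 87.8, 57.1]
tcp_rot: [3.141, 0.0, -2.654]
contact_force: [-0.2, 0.1, 0.6]
grip_width: 0.2
finger_force: 0.0
```

The gripper shut on nothing, so I'll look before doing anything else.

```bash
python3 - <<'E'
from h import *
a=bot.capture('side')[130:290,80:320,::-1];b=bot.capture('wrist')[90:250,130:370,::-1]
cv2.imwrite('pics/miss.png',cv2.resize(np.hstack([a,b]),(800,267),interpolation=cv2.INTER_CUBIC))
E
```

```text
(no output)
```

View pics/miss.png

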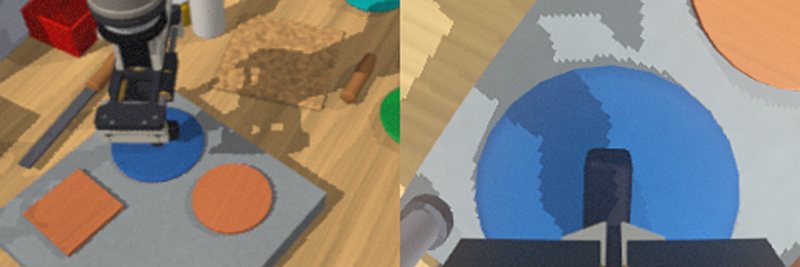

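```bash
python3 - <<'E'
from h import *
m=dict(mtx=np.array([[297.3186,0,257.7696],[0,297.3186,191.461],[0,0,1]]),xyz=np.array([553.466,53.2255,385.502]),rotation=np.array([2.858215,-.000697,2.054751]))
im=cv2.imread('pics/w1.png').astype(int);v=im.max(2);M=np.zeros(v.shape,bool);M[140:218,235:276]=v[140:218,235:276]<55
k=big(M);print('px',k.min(0),k.max(0))
for z in(43,55,67,79):print(z,rect(plane(m,k,z,True)))
b=im[...,0]-im[...,2]>60;B=big(b&(v>70),(255,165))
for z in(35,43):print('cover',z,circ(plane(m,B,z,True)),B.min(0),B.max(0))
# triangulate knob ends: wrist vs top pixels of bar ends
t=cv2.imread('pics/top0.png').astype(int).max(2);T=np.zeros(t.shape,bool);T[140:185,195:235]=t[140:185,195:235]<48
kt=big(T);mt=bot.camera_model('top')
for z in(43,55,67,79):print('top',z,rect(plane(mt,kt,z)))
o=bot.get_obs();print(o['grip_width'],o['tool_pos'])
E
```

```text
Traceback (most recent call last):
  File "h.py", line 18, in big
    return max(cs,key=cv2.contourArea)[:,0,:]
           ~~~^^^^^^^^^^^^^^^^^^^^^^^^
ValueError: max() iterable argument is empty
```

```bash
python3 - <<'E'
from h import *
m=dict(mtx=np.array([[297.3186,0,257.7696],[0,297.3186,191.461],[0,0,1]]),xyz=np.array([553.466,53.2255,385.502]),rotation=np.array([2.858215,-.000697,2.054751]))
im=cv2.imread('pics/w1.png').astype(int);v=im.max(2);print(v[178,238:274],im[178,255],im[145,255])
sat=im[...,0]-im[...,2];print(sat[178,238:274])
M=np.zeros(v.shape,bool);M[135:218,238:274]=(sat[135:218,238:274]<40)
k=big(M);print('px',k.min(0),k.max(0))
for z in(43,55,67,79):print(z,rect(plane(m,k,z,True)))
B=big(sat>50,(255,165))
for z in(35,43):print('cover',z,circ(plane(m,B,z,True)),B.min(0),B.max(0))
mt=bot.camera_model('top')
t=cv2.imread('pics/top0.png').astype(int);st=t[...,0]-t[...,2];T=np.zeros(st.shape,bool);T[146:180,200:228]=(st[146:180,200:228]<30)
kt=big(T);print(kt.min(0),kt.max(0))
for z in(43,55,67,79):print('top',z,rect(plane(mt,kt,z)))
E
```

```text
[132 134 136 134 135 137 134 137 112  77  69  79  81  80  79  80  84  84
  82  86  84  82  87  83  79  84 167 177 174 172 175 171 183 186 186 188] [84 68 63] [135  87  58]
[ 79  83  85  78  82  85  88  89  61  31  24  23  27  30  25  21  23  21
  23  24  25  22  23  23  23  33 113 112 114 114 108 113 122 122 121 121]
px [247 151] [263 206]
43 [629.7  89.8  67.5  19.   27.2]
55 [627.   88.6  65.2  18.3  27.2]
67 [624.4  87.3  62.8  17.7  27.2]
79 [621.7  86.   60.4  17.   27.2]
cover 35 [624.3  87.2  62.3 624.4  87.2  62.8] [204 121] [306 221]
cover 43 [622.7  86.4  60.9 622.8  86.5  61.4] [204 121] [306 221]
[207 151] [220 171]
top 43 [629.5  89.5  65.9  20.8  24.4]
top 55 [626.2  88.   65.2  20.6  24.4]
top 67 [622.9  86.6  64.5  20.4  24.4]
top 79 [619.6  85.1  63.8  20.2  24.4]
```

```bash
cat >> h.py <<'E'
def proj(m,P,fish=False):
    R=Ro.from_euler('xyz',m['rotation']);v=R.inv().apply(np.atleast_2d(P)-m['xyz']);K=m['mtx']
    if fish:
        r=np.hypot(v[:,0],v[:,1]);a=np.arctan2(r,v[:,2]);q=v[:,:2]/r[:,None]*a[:,None]
    else:q=v[:,:2]/v[:,2:]
    return q*[K[0][0],K[1][1]]+K[:2,2]
E
python3 - <<'E'
from h import *
o=bot.get_obs();T=o['tool_pos'];print(o['grip_width'],o['finger_force'],T)
u=np.array([np.cos(np.radians(27)),np.sin(np.radians(27)),0]);w=np.array([-u[1],u[0],0]);c=np.array([621,86.5,79.])
P=[T,c-30*u-9*w,c-30*u+9*w,c+30*u+9*w,c+30*u-9*w]
out=[]
for n in('wrist','side'):
    m=bot.camera_model(n);im=bot.capture(n)[:,:,::-1].copy()
    q=proj(m,P,n=='wrist');print(n,q.round(0).tolist())
    x,y=q[0].astype(int)
    hw=75; s=4
    x0,y0=max(0,min(512-2*hw+50,x-50)),max(0,min(384-2*hw,y-hw)); x0=min(x0,512-100)
    cr=cv2.resize(im[y0:y0+150,x0:x0+100],None,fx=4,fy=4,interpolation=cv2.INTER_CUBIC)
    for i,p in enumerate(q):
        a=tuple(int(t) for t in (p-[x0,y0])*4);cv2.circle(cr,a,4,(0,0,255) if i==0 else (0,255,255),1)
    out.append(cr)
cv2.imwrite('pics/ov.png',np.hstack(out))
E
```

```text
0.12274942898447849 0.0 [619.60592889  87.76426823  57.10540219]
wrist [[257.0, 215.0], [240.0, 183.0], [270.0, 183.0], [267.0, 269.0], [241.0, 269.0]]
side [[174.0, 211.0], [187.0, 201.0], [186.0, 208.0], [157.0, 207.0], [159.0, 201.0]]
```

View pics/ov.png

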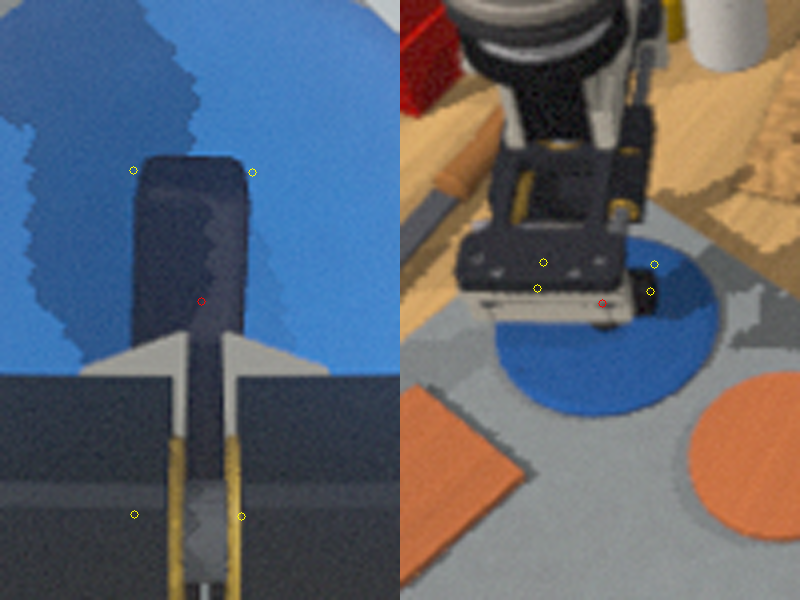

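```bash
python3 - <<'E'
from h import *
o=bot.get_obs();T=o['tool_pos'];R=Ro.from_euler('xyz',o['tcp_rot']);m=bot.camera_model('wrist')
for k in(0,10,20,30,40,50,60):
    q=proj(m,[T+R.apply([x,y,-k]) for x in(-9.5,9.5) for y in(0,23)],True);print(k,q.round(0).tolist())
im=cv2.imread('pics/w1.png');c=im[195:300,195:325];c=cv2.resize(c,None,fx=5,fy=5,interpolation=cv2.INTER_CUBIC);cv2.imwrite('pics/w1c.png',c)
E
```

```text
0 [[257.0, 228.0], [289.0, 228.0], [257.0, 203.0], [290.0, 203.0]]
10 [[257.0, 234.0], [291.0, 233.0], [257.0, 207.0], [292.0, 207.0]]
20 [[257.0, 240.0], [293.0, 240.0], [257.0, 213.0], [294.0, 213.0]]
30 [[257.0, 247.0], [294.0, 247.0], [257.0, 218.0], [296.0, 218.0]]
40 [[257.0, 254.0], [296.0, 254.0], [257.0, 225.0], [298.0, 225.0]]
50 [[257.0, 263.0], [298.0, 262.0], [257.0, 232.0], [300.0, 232.0]]
60 [[257.0, 272.0], [300.0, 272.0], [257.0, 240.0], [303.0, 240.0]]
```

View pics/w1c.png

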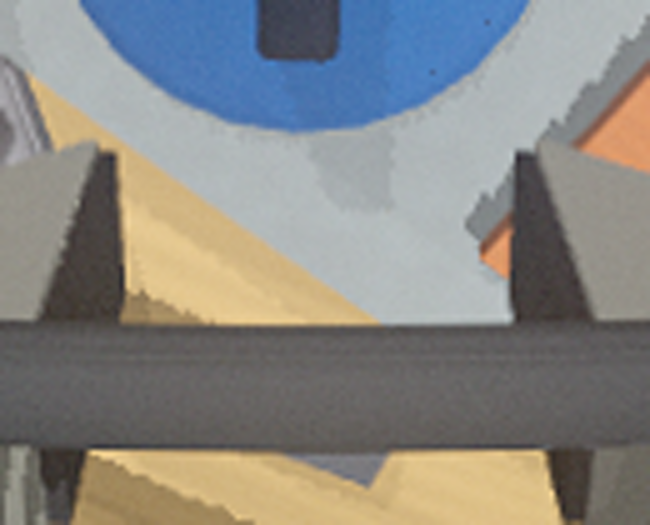

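The fingertips show at (218,225) and (298,225) in the wrist view. That matches points about 40 mm behind the reported TCP, so the fingers closed above the knob. I'll check the body height in the side view against this, because the guide post matters.

```bash
python3 - <<'E'
from h import *
o=bot.get_obs();T=o['tool_pos'];R=Ro.from_euler('xyz',o['tcp_rot']);m=bot.camera_model('side');print(np.degrees(m['rotation']),m['xyz'])
for k in(66,86,106):
  print(k,'corners',proj(m,[T+R.apply([x,y,-k]) for y in(-95,95) for x in(-37.5,37.5)]).round(0).tolist())
print('tip',[ (k,proj(m,[T+R.apply([x,0,-k]) for x in (-9.5,9.5)]).round(0).tolist()) for k in(0,40)])
im=bot.capture('side')[:,:,::-1]
cv2.imwrite('pics/s3.png',cv2.resize(im[150:250,120:230],None,fx=6,fy=6,interpolation=cv2.INTER_CUBIC))
# fit k from fingers in wrist w1: inner front corners (218,225),(298,225)
m=bot.camera_model('wrist');v=R.inv().apply(rays(m,[(218,225),(298,225)],True));c=R.inv().apply(np.array(m['xyz'])-T)
for r in v:
  t=(np.sign(r[1])*23-c[1])/r[1];print('pt at |y|=23:',(c+t*r).round(1))
E
```

```text
[-139.45972292   -0.80774348 -151.86657842] [241.01706376 471.64909672 745.40633339]
66 corners [[158.0, 158.0], [192.0, 159.0], [143.0, 230.0], [183.0, 230.0]]
86 corners [[157.0, 152.0], [191.0, 152.0], [141.0, 224.0], [181.0, 224.0]]
106 corners [[155.0, 145.0], [190.0, 146.0], [139.0, 217.0], [180.0, 218.0]]
tip [(0, [[169.0, 211.0], [178.0, 211.0]]), (40, [[167.0, 199.0], [176.0, 200.0]])]
pt at |y|=23: [  7.6 -23.  -36. ]
pt at |y|=23: [  9.8  23.  -41.2]
```

View pics/s3.png

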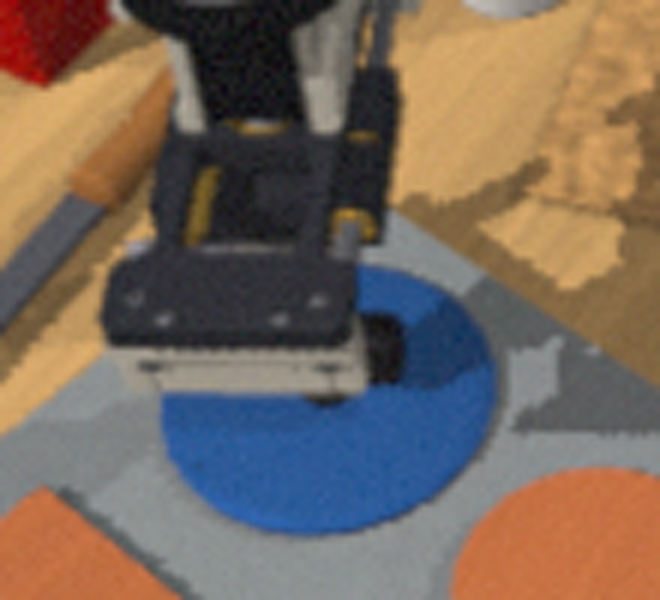

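The body corners at cols 142–181, row 215 also fit a tool about 40 mm shorter than reported, so the real tip is about 40 mm above the reported TCP. A gentle touch of the shut fingers on the knob top (true z 79) will measure the offset.

Request:
servo_tool:
  deltas:
    - [[0,0,0.003],[0,0,0]]
    - [[0,0,0.003],[0,0,0]]
    - [[0,0,0.002],[0,0,0]]
    - [[0,0,0.001],[0,0,0]]
    - [[0,0,0.001],[0,0,0]]
    - [[0,0,0],[0,0,0]]

```text
time: 5.28
tool_pos: [619.6, 87.8, 47.1]
tcp_rot: [3.142, 0.0, -2.654]
contact_force: [-0.2, -0.3, 0.5]
grip_width: 0.4
finger_force: 0.0
```

Request:
servo_tool:
  deltas:
    - [[0,0,0.001],[0,0,0]]
    - [[0,0,0.001],[0,0,0]]
    - [[0,0,0.001],[0,0,0]]
    - [[0,0,0],[0,0,0]]

```text
time: 5.78
tool_pos: [619.5, 87.8, 44.0]
tcp_rot: [3.141, -0.0, -2.654]
contact_force: [-0.1, 0.6, -1.3]
grip_width: 0.3
finger_force: 0.0
```

Request:
servo_tool:
  deltas:
    - [[0,0,0.001],[0,0,0]]
    - [[0,0,0.001],[0,0,0]]
    - [[0,0,0],[0,0,0]]

```text
time: 6.15
tool_pos: [619.7, 87.8, 42.7]
tcp_rot: [-3.141, 0.0, -2.654]
contact_force: [-1.4, -0.5, 5.2]
grip_width: 0.7
finger_force: 2.4
```

Request:
servo_tool:
  deltas:
    - [[0,0,0.001],[0,0,0]]
    - [[0,0,0.001],[0,0,0]]
    - [[0,0,0],[0,0,0]]

```text
time: 6.52
tool_pos: [619.8, 87.8, 42.6]
tcp_rot: [-3.141, 0.001, -2.654]
contact_force: [-5.8, -0.4, 16.3]
grip_width: 0.5
finger_force: 8.3
```

Contact came at reported z 42.8, so the true tip is 36 mm above the reported TCP. To grasp at true tip 57, the reported z should be about 20.5. Rise, open, descend, close.

Request:
servo_tool:
  deltas:
    - [[0,0,-0.01],[0,0,0]]
    - [[0,0,-0.01],[0,0,0]]
    - [[0,0,0],[0,0,0]]

```text
time: 6.9
tool_pos: [620.3, 87.8, 61.0]
tcp_rot: [-3.141, 0.002, -2.654]
contact_force: [-0.3, 0.6, 0.1]
grip_width: 0.3
finger_force: 0.0
```

Request:
servo_tool:
  deltas:
    - [[0,0,0],[0,0,0]]
    - [[0,0,0],[0,0,0]]
    - [[0,0,0],[0,0,0]]
    - [[0,0,0],[0,0,0]]
    - [[0,0,0],[0,0,0]]
  fingers: 0.5

```text
time: 7.52
tool_pos: [619.6, 87.8, 60.0]
tcp_rot: [3.142, -0.0, -2.654]
contact_force: [-0.2, -1.0, -0.5]
grip_width: 44.2
finger_force: 0.0
```

Request:
servo_tool:
  deltas:
    - [[0,0,0.008],[0,0,0]]
    - [[0,0,0.008],[0,0,0]]
    - [[0,0,0.008],[0,0,0]]
    - [[0,0,0.008],[0,0,0]]
    - [[0,0,0.006],[0,0,0]]
    - [[0,0,0.002],[0,0,0]]
    - [[0,0,0],[0,0,0]]

```text
time: 8.4
tool_pos: [619.7, 87.8, 20.1]
tcp_rot: [3.142, 0.0, -2.654]
contact_force: [0.8, 1.2, 0.6]
grip_width: 45.9
finger_force: 0.0
```

Request:
servo_tool:
  deltas:
    - [[0,0,0],[0,0,0]]
    - [[0,0,0],[0,0,0]]
    - [[0,0,0],[0,0,0]]
    - [[0,0,0],[0,0,0]]
    - [[0,0,0],[0,0,0]]
    - [[0,0,0],[0,0,0]]
  fingers: 0

```text
time: 9.15
tool_pos: [620.0, 87.5, 20.4]
tcp_rot: [-3.141, 0.001, -2.654]
contact_force: [0.4, -2.8, 1.8]
grip_width: 18.1
finger_force: 31.6
```

Gripped at 18.1 mm. Lifting level.

Request:
servo_tool:
  deltas:
    - [[0,0,-0.005],[0,0,0]]
    - [[0,0,-0.01],[0,0,0]]
    - [[0,0,-0.02],[0,0,0]]
    - [[0,0,-0.025],[0,0,0]]
    - [[0,0,-0.025],[0,0,0]]
    - [[0,0,-0.02],[0,0,0]]
    - [[0,0,-0.01],[0,0,0]]
    - [[0,0,0],[0,0,0]]
    - [[0,0,0],[0,0,0]]

```text
time: 10.28
tool_pos: [618.9, 87.8, 134.1]
tcp_rot: [3.141, -0.002, -2.654]
contact_force: [0.2, 0.6, -3.7]
grip_width: 17.7
finger_force: 31.5
```

```bash
python3 - <<'E'
from h import *
todelta([568,-159,135])
E
```

```text
t 10.275 tcp [618.9  87.8 134.1] rot deg [ 1.7994e+02 -1.0000e-01 -1.5205e+02] F [ 0.2  0.6 -3.7] delta tool mm [ 160.7 -194.1   -0.9]
```

Request:
servo_tool:
  deltas:
    - [[0.0099,-0.0122,0],[0,0,0]]
    - [[0.0198,-0.0244,0],[0,0,0]]
    - [[0.0198,-0.0244,0],[0,0,0]]
    - [[0.0198,-0.0244,0],[0,0,0]]
    - [[0.0198,-0.0244,0],[0,0,0]]
    - [[0.0198,-0.0244,0],[0,0,0]]
    - [[0.0198,-0.0244,0],[0,0,0]]
    - [[0.0198,-0.0244,0],[0,0,0]]
    - [[0.0099,-0.0122,0],[0,0,0]]
    - [[0,0,0],[0,0,4]]
    - [[0,0,0],[0,0,5]]
    - [[0,0,0],[0,0,5]]
    - [[0,0,0],[0,0,4]]
    - [[0,0,0],[0,0,0]]

```text
time: 12.02
tool_pos: [570.9, -158.7, 134.8]
tcp_rot: [3.141, -0.0, -2.967]
contact_force: [-1.0, -0.7, -4.0]
grip_width: 18.2
finger_force: 31.5
```

```bash
python3 - <<'E'
from h import *
todelta([571,-159,-3])
# pad/cover from the side and top pictures
im=bot.capture('top')[:,:,::-1];cv2.imwrite('pics/top4.png',im)
m=bot.camera_model('top');H=cv2.cvtColor(np.ascontiguousarray(im),cv2.COLOR_BGR2HSV).astype(int);h,s,v=[H[...,i] for i in range(3)]
# cavity mouth after lifting: darker/lighter disc on the plate
g=cv2.cvtColor(np.ascontiguousarray(im),cv2.COLOR_BGR2GRAY)
q=proj(m,[[622,85.5,35]])[0];print('cavity px',q)
x,y=q.astype(int);print(g[y-2:y+3,x-26:x+27].mean(0).round(0).tolist())
E
```

```text
t 12.025 tcp [ 570.9 -158.7  134.8] rot deg [ 1.7997e+02 -3.0000e-02 -1.7000e+02] F [-1.  -0.7 -4. ] delta tool mm [-1.000e-01 -4.000e-01  1.378e+02]
cavity px [215.01324716 163.93927824]
[134.0, 133.0, 133.0, 133.0, 133.0, 133.0, 134.0, 134.0, 121.0, 78.0, 90.0, 86.0, 132.0, 132.0, 131.0, 130.0, 129.0, 130.0, 129.0, 129.0, 129.0, 129.0, 128.0, 127.0, 128.0, 128.0, 127.0, 127.0, 127.0, 128.0, 128.0, 127.0, 126.0, 125.0, 126.0, 125.0, 125.0, 124.0, 124.0, 125.0, 125.0, 112.0, 112.0, 114.0, 126.0, 125.0, 125.0, 124.0, 124.0, 124.0, 125.0, 124.0, 126.0]
```

Request:
servo_tool:
  deltas:
    - [[0,0,0.015],[0,0,0]]
    - [[0,0,0.025],[0,0,0]]
    - [[0,0,0.025],[0,0,0]]
    - [[0,0,0.025],[0,0,0]]
    - [[0,0,0.018],[0,0,0]]
    - [[0,0,0.012],[0,0,0]]
    - [[0,0,0.006],[0,0,0]]
    - [[0,0,0.003],[0,0,0]]
    - [[0,0,0.002],[0,0,0]]
    - [[0,0,0.002],[0,0,0]]
    - [[0,0,0.001],[0,0,0]]
    - [[0,0,0.001],[0,0,0]]
    - [[0,0,0],[0,0,0]]

```text
time: 13.7
tool_pos: [571.2, -158.9, 0.1]
tcp_rot: [3.142, 0.0, -2.968]
contact_force: [-0.4, -0.1, -4.1]
grip_width: 18.0
finger_force: 31.5
```

Request:
servo_tool:
  deltas:
    - [[0,0,0.001],[0,0,0]]
    - [[0,0,0.001],[0,0,0]]
    - [[0,0,0],[0,0,0]]

```text
time: 14.08
tool_pos: [571.1, -158.8, -2.0]
tcp_rot: [3.141, -0.0, -2.968]
contact_force: [0.2, -0.8, -3.3]
grip_width: 17.9
finger_force: 31.5
```

Request:
servo_tool:
  deltas:
    - [[0,0,0.001],[0,0,0]]
    - [[0,0,0],[0,0,0]]

```text
time: 14.32
tool_pos: [571.3, -158.9, -2.6]
tcp_rot: [-3.141, 0.0, -2.968]
contact_force: [-0.5, 0.4, -0.2]
grip_width: 17.8
finger_force: 31.5
```

Request:
servo_tool:
  deltas:
    - [[0,0,0.0005],[0,0,0]]
    - [[0,0,0],[0,0,0]]

```text
time: 14.58
tool_pos: [571.3, -158.9, -2.6]
tcp_rot: [-3.141, 0.001, -2.968]
contact_force: [-2.8, 1.0, 5.4]
grip_width: 18.1
finger_force: 31.6
```

Resting on the pad. Release, then rise.

Request:
servo_tool:
  deltas:
    - [[0,0,0],[0,0,0]]
    - [[0,0,0],[0,0,0]]
    - [[0,0,0],[0,0,0]]
    - [[0,0,0],[0,0,0]]
    - [[0,0,0],[0,0,0]]
    - [[0,0,0],[0,0,0]]
  fingers: 0.5

```text
time: 15.32
tool_pos: [571.2, -158.9, -3.4]
tcp_rot: [3.141, 0.0, -2.968]
contact_force: [0.0, -0.6, 0.1]
grip_width: 45.9
finger_force: 0.0
```

Request:
servo_tool:
  deltas:
    - [[0,0,-0.01],[0,0,0]]
    - [[0,0,-0.03],[0,0,0]]
    - [[0,0,-0.03],[0,0,0]]
    - [[0,0,-0.03],[0,0,0]]
    - [[0,0,-0.03],[0,0,0]]
    - [[0,0,-0.02],[0,0,0]]
    - [[0,0,0],[0,0,0]]

```text
time: 16.2
tool_pos: [572.2, -159.3, 148.9]
tcp_rot: [-3.139, 0.004, -2.968]
contact_force: [0.6, -0.1, -0.4]
grip_width: 46.1
finger_force: 0.0
```

```bash
python3 - <<'E'
from h import *
for n in('top','side'):
    m=bot.camera_model(n);im=np.ascontiguousarray(bot.capture(n)[:,:,::-1]);cv2.imwrite(f'pics/{n}5.png',im)
    H=cv2.cvtColor(im,cv2.COLOR_BGR2HSV).astype(int);h,s,v=[H[...,i] for i in range(3)]
    b=(h>100)&(h<125)&(s>150)&(v>60);q=proj(m,[[571,-159,20]])[0]
    B=np.zeros(b.shape,bool);x,y=q.astype(int);B[y-45:y+45,x-45:x+45]=b[y-45:y+45,x-45:x+45]
    try: print(n,'cover',circ(plane(m,big(B),20)))
    except Exception as e: print(n,e)
    c=(h<12)&(s>110)&(v>120);x,y=proj(m,[[492,113,43]])[0];print(' round',circ(plane(m,big(c,(float(x),float(y))),43)))
    # cavity: wall edges along many rays from predicted centre, found as strongest gradient near r=52
    g=cv2.GaussianBlur(cv2.cvtColor(im,cv2.COLOR_BGR2GRAY),(3,3),0).astype(np.float32)
    C=np.array([622,85.5]);pts=[]
    for a in np.radians(np.arange(0,360,5)):
        rr=np.arange(42,62,.5);p=np.c_[C[0]+rr*np.cos(a),C[1]+rr*np.sin(a),np.full(len(rr),35)];px=proj(m,p).astype(np.float32)
        val=cv2.remap(g,px[:,:1],px[:,1:],cv2.INTER_LINEAR)[:,0];G=np.abs(np.gradient(val));i=G.argmax()
        if G[i]>3:pts.append([*p[i,:2],G[i]])
    P=np.array(pts);A=np.c_[2*P[:,:2],np.ones(len(P))];w=np.ones(len(P))
    for _ in range(20):
        s_=np.linalg.lstsq(A*w[:,None],(P[:,:2]**2).sum(1)*w,rcond=None)[0];r=np.sqrt(s_[2]+s_[0]**2+s_[1]**2);e=np.abs(np.hypot(*(P[:,:2]-s_[:2]).T)-r);w=1/np.maximum(1,e)
    print(' cavity',s_[:2].round(1),r.round(1),len(P),'med err',np.median(e).round(2))
todelta([480,60,140])
E
```

```text
top cover [ 594.2 -202.7    8.5  591.9 -198.9   17.9]
 round [492.4 112.4  48.6 491.9 112.2  49.7]
 cavity [623.6  85.7] 52.5 27 med err 0.71
side cover [ 569.1 -153.8   58.2  569.  -154.2   59.3]
 round [490.8 113.3  49.5 490.7 113.5  50.8]
 cavity [628.   89.7] 45.8 29 med err 1.9
t 16.3 tcp [ 570.8 -158.8  146.3] rot deg [ 1.7998e+02 -2.0000e-02 -1.7005e+02] F [-0.4 -0.5  0.3] delta tool mm [ 51.7 231.2   6.4]
```

The cover sits at (569,-156) on the pad. Now go behind the round blank, open to a cradle and turn square to the push.

Request:
servo_tool:
  deltas:
    - [[0.005,0.0169,0],[0,0,0]]
    - [[0.01,0.0338,0],[0,0,0]]
    - [[0.01,0.0338,0],[0,0,0]]
    - [[0.01,0.0338,0],[0,0,0]]
    - [[0.01,0.0338,0],[0,0,0]]
    - [[0.01,0.0338,0],[0,0,0]]
    - [[0.01,0.0338,0],[0,0,0]]
    - [[0.01,0.0338,0],[0,0,0]]
    - [[0.01,0.0338,0],[0,0,0]]
    - [[0.005,0.0169,0],[0,0,0]]
    - [[0,0,0],[0,0,7.15]]
    - [[0,0,0],[0,0,7.15]]
    - [[0,0,0],[0,0,7.15]]
    - [[0,0,0],[0,0,0]]
    - [[0,0,0],[0,0,0]]
  fingers: 0.7

```text
time: 18.18
tool_pos: [429.8, 125.1, 146.4]
tcp_rot: [-3.141, -0.0, 2.943]
contact_force: [-0.4, 0.6, -1.1]
grip_width: 64.3
finger_force: 0.0
```

```bash
cat > cav.py <<'E'
from h import *
def fit(P):
    A=np.c_[2*P,np.ones(len(P))];w=np.ones(len(P))
    for _ in range(30):
        s=np.linalg.lstsq(A*w[:,None],(P**2).sum(1)*w,rcond=None)[0];r=np.sqrt(s[2]+s[0]**2+s[1]**2);e=np.abs(np.hypot(*(P-s[:2]).T)-r);w=1/np.maximum(.5,e)
    return s[:2].round(1),r.round(1),len(P),np.median(e).round(2)
def edge(im,m,C,z,lo,hi,fish,thr=4):
    g=cv2.GaussianBlur(cv2.cvtColor(im,cv2.COLOR_BGR2GRAY),(3,3),0).astype(np.float32);pts=[]
    for a in np.radians(np.arange(0,360,4)):
        rr=np.arange(lo,hi,.5);p=np.c_[C[0]+rr*np.cos(a),C[1]+rr*np.sin(a),np.full(len(rr),z)];px=proj(m,p,fish).astype(np.float32)
        G=np.abs(np.gradient(cv2.remap(g,px[:,:1],px[:,1:],cv2.INTER_LINEAR)[:,0]));i=G.argmax()
        if G[i]>thr:pts.append(p[i,:2])
    return fit(np.array(pts))
def look(fn):
    m=bot.camera_model('wrist');im=np.ascontiguousarray(bot.capture('wrist')[:,:,::-1]);cv2.imwrite(fn,im)
    H=cv2.cvtColor(im,cv2.COLOR_BGR2HSV).astype(int);h,s,v=[H[...,i] for i in range(3)]
    print('cavity r<=52',edge(im,m,[622,86],35,44,60,True))
    return m,im,(h<14)&(s>110)&(v>100)
E
python3 - <<'E'
from cav import *
todelta([430,125.4,140])
m,im,c=look('pics/w6.png')
x,y=proj(m,[[492,113,43]],True)[0];b=big(c,(float(x),float(y)));print(x,y,'round',circ(plane(m,b,43,True)),fit(plane(m,b,43,True)))
E
```

```text
t 18.175 tcp [429.8 125.1 146.4] rot deg [-1.7999e+02 -2.0000e-02  1.6863e+02] F [-0.4  0.6 -1.1] delta tool mm [-0.2  0.4  6.4]
cavity r<=52 (array([614.1,  84.7]), np.float64(52.0), 28, np.float64(1.85))
257.4002949343544 235.98580540527357 round [485.8 114.3  45.6 491.8 112.9  49.9] (array([491.5, 113.2]), np.float64(48.7), 242, np.float64(0.42))
```

View pics/w6.png

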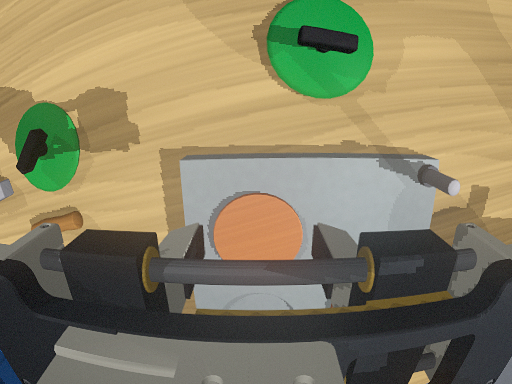

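The round blank shows at (257,230) between the fingers, but the cavity is hidden on this side. I'll turn the wrist half a turn so the camera looks back over both the cavity and the blank.

Request:
servo_tool:
  deltas:
    - [[0,0,0],[0,0,9]]
    - [[0,0,0],[0,0,9]]
    - [[0,0,0],[0,0,9]]
    - [[0,0,0],[0,0,9]]
    - [[0,0,0],[0,0,9]]
    - [[0,0,0],[0,0,9]]
    - [[0,0,0],[0,0,9]]
    - [[0,0,0],[0,0,9]]
    - [[0,0,0],[0,0,9]]
    - [[0,0,0],[0,0,9]]
    - [[0,0,0],[0,0,9]]
    - [[0,0,0],[0,0,9]]
    - [[0,0,0],[0,0,9]]
    - [[0,0,0],[0,0,9]]
    - [[0,0,0],[0,0,9]]
    - [[0,0,0],[0,0,9]]
    - [[0,0,0],[0,0,9]]
    - [[0,0,0],[0,0,9]]
    - [[0,0,0],[0,0,9]]
    - [[0,0,0],[0,0,9]]

```text
time: 20.72
tool_pos: [429.9, 125.1, 146.6]
tcp_rot: [-3.142, 0.0, -0.205]
contact_force: [0.3, -0.2, -0.5]
grip_width: 64.1
finger_force: 0.0
```

```bash
python3 - <<'E'
from cav import *
todelta([430,125.4,2])
m,im,c=look('pics/w7.png')
for z,lo,hi in((35,48,58),(27,44,56)):print(z,edge(im,m,[623,86],z,lo,hi,True,6))
x,y=proj(m,[[492,113,43]],True)[0];b=big(c,(float(x),float(y)));print('round px',x,y,b.min(0),b.max(0),'cav px',proj(m,[[623,86,35]],True));print(circ(plane(m,b,43,True)),fit(plane(m,b,43,True)))
E
```

```text
t 20.725 tcp [429.9 125.1 146.6] rot deg [-180.      0.    -11.72] F [ 0.3 -0.2 -0.5] delta tool mm [  0.   -0.3 144.6]
cavity r<=52 (array([623.1,  84.2]), np.float64(52.5), 19, np.float64(0.09))
35 (array([623.8,  82.5]), np.float64(54.3), 14, np.float64(0.23))
27 (array([627.2,  81.2]), np.float64(56.3), 12, np.float64(0.16))
round px 257.91955183850973 119.88073294116278 [210  70] [307 167] cav px [[257.70009457  -4.47363078]]
[492.9 112.2  49.2 492.9 112.4  49.6] (array([492.9, 112.2]), np.float64(48.9), 277, np.float64(0.24))
```

Request:
servo_tool:
  deltas:
    - [[0,0,0.025],[0,0,0]]
    - [[0,0,0.03],[0,0,0]]
    - [[0,0,0.03],[0,0,0]]
    - [[0,0,0.03],[0,0,0]]
    - [[0,0,0.018],[0,0,0]]
    - [[0,0,0.008],[0,0,0]]
    - [[0,0,0.0036],[0,0,0]]
    - [[0,0,0],[0,0,0]]
    - [[0,0,0],[0,0,0]]

```text
time: 21.9
tool_pos: [430.5, 125.3, 2.6]
tcp_rot: [-3.141, -0.001, -0.2]
contact_force: [0.4, 0.3, 0.4]
grip_width: 64.4
finger_force: 0.0
```

Request:
servo_tool:
  deltas:
    - [[0.006,0,0],[0,0,0]]
    - [[0.005,0,0],[0,0,0]]
    - [[0.003,0,0],[0,0,0]]
    - [[0.003,0,0],[0,0,0]]
    - [[0.003,0,0],[0,0,0]]
    - [[0,0,0],[0,0,0]]

```text
time: 22.65
tool_pos: [449.2, 121.1, 1.9]
tcp_rot: [3.141, 0.001, -0.201]
contact_force: [-2.2, 0.1, -0.2]
grip_width: 64.3
finger_force: 1.1
```

In contact. Push 60 mm and look again.

Request:
servo_tool:
  deltas:
    - [[0.004,0,0],[0,0,0]]
    - [[0.008,0,0],[0,0,0]]
    - [[0.008,0,0],[0,0,0]]
    - [[0.008,0,0],[0,0,0]]
    - [[0.008,0,0],[0,0,0]]
    - [[0.008,0,0],[0,0,0]]
    - [[0.008,0,0],[0,0,0]]
    - [[0.005,0,0],[0,0,0]]
    - [[0.003,0,0],[0,0,0]]
    - [[0,0,0],[0,0,0]]

```text
time: 23.9
tool_pos: [508.7, 109.2, 2.0]
tcp_rot: [-3.141, -0.001, -0.201]
contact_force: [-1.0, -0.6, -0.5]
grip_width: 64.3
finger_force: 0.5
```

```bash
python3 - <<'E'
from cav import *
todelta([623,86,2])
m,im,c=look('pics/w8.png')
T=bot.get_obs()['tool_pos'];e=T[:2]+48*np.array([np.cos(-.2),np.sin(-.2)])
x,y=proj(m,[[*e,43]],True)[0];b=big(c,(float(x),float(y)));P=plane(m,b,43,True);print('expect',e,'px',x,y,b.min(0),b.max(0),'cav px',proj(m,[[623,86,35]],True),'round',circ(P),fit(P))
# cavity by far-side rim only, several z
for r in ((46,58),(48,56)):print(edge(im,m,[623,85.5],35,*r,True,6))
for n in('top','side'):
    m=bot.camera_model(n);im=np.ascontiguousarray(bot.capture(n)[:,:,::-1]);print(n,edge(im,m,[623,86],35,46,58,False,4))
E
```

```text
t 23.9 tcp [508.7 109.2   2. ] rot deg [-1.7999e+02 -3.0000e-02 -1.1500e+01] F [-1.  -0.6 -0.5] delta tool mm [ 1.166e+02 -1.000e-01  1.000e-01]
cavity r<=52 (array([623.8,  86.9]), np.float64(52.2), 38, np.float64(0.19))
expect [555.73571978  99.6746966 ] px 259.42759254935817 161.17064652178723 [167  67] [349 245] cav px [[259.32111213  35.08990909]] round [555.9 100.4  49.5 555.8 100.5  49.8] (array([555.9, 100.4]), np.float64(49.2), 512, np.float64(0.16))
(array([624.3,  86.8]), np.float64(52.3), 37, np.float64(0.12))
(array([624.3,  86.8]), np.float64(52.3), 36, np.float64(0.11))
top (array([348.9, -51.1]), np.float64(352.6), 2, np.float64(0.0))
side (array([623.2,  87.3]), np.float64(50.9), 42, np.float64(0.73))
```

The wrist view puts the cavity at (624,87) and the blank at (556,100), which is 69 mm straight ahead. Push 60 mm, then go slowly.

Request:
servo_tool:
  deltas:
    - [[0.004,0,0],[0,0,0]]
    - [[0.008,0,0],[0,0,0]]
    - [[0.008,0,0],[0,0,0]]
    - [[0.008,0,0],[0,0,0]]
    - [[0.008,-0.0003,0],[0,0,0]]
    - [[0.008,0,0],[0,0,0]]
    - [[0.008,0,0],[0,0,0]]
    - [[0.005,0,0],[0,0,0]]
    - [[0.003,0,0],[0,0,0]]
    - [[0,0,0],[0,0,0]]

```text
time: 25.3
tool_pos: [568.0, 97.5, 2.1]
tcp_rot: [-3.141, -0.002, -0.201]
contact_force: [-0.1, -0.5, 0.4]
grip_width: 64.1
finger_force: 0.2
```

Request:
servo_tool:
  deltas:
    - [[0.002,0,0],[0,0,0]]
    - [[0.002,0,0],[0,0,0]]
    - [[0.002,0,0],[0,0,0]]
    - [[0.001,0,0],[0,0,0]]
    - [[0.001,0,0],[0,0,0]]
    - [[0,0,0],[0,0,0]]

```text
time: 26.05
tool_pos: [575.1, 95.9, 2.0]
tcp_rot: [-3.142, 0.0, -0.201]
contact_force: [-1.6, -0.1, -0.2]
grip_width: 64.1
finger_force: 0.6
```

```bash
cat > chk.py <<'E'
from cav import *
todelta([624,86.9,2])
m,im,c=look('pics/w9.png');C=[624,86.9]
x,y=proj(m,[[*C,37]],True)[0];b=big(c,(float(x),float(y)))
for z in(35,43):P=plane(m,b,z,True);print('round z',z,circ(P),fit(P))
E
python3 chk.py
```

```text
t 26.05 tcp [575.1  95.9   2. ] rot deg [-180.     0.   -11.5] F [-1.6 -0.1 -0.2] delta tool mm [49.7 -0.9 -0. ]
cavity r<=52 (array([623.5,  87.3]), np.float64(52.6), 72, np.float64(0.47))
round z 35 [620.2  87.8  51.  620.1  87.7  51.5] (array([620.2,  87.8]), np.float64(50.8), 507, np.float64(0.17))
round z 43 [621.7  87.5  48.5 621.6  87.4  48.9] (array([621.7,  87.5]), np.float64(48.3), 507, np.float64(0.16))
```

Request:
servo_tool:
  deltas:
    - [[0.001,0,0],[0,0,0]]
    - [[0.001,0,0],[0,0,0]]
    - [[0.0005,0,0],[0,0,0]]
    - [[0,0,0],[0,0,0]]
    - [[0,0,0],[0,0,0]]

```text
time: 26.72
tool_pos: [577.5, 95.5, 2.0]
tcp_rot: [-3.141, -0.0, -0.201]
contact_force: [-0.1, -0.0, 0.5]
grip_width: 64.3
finger_force: 0.0
```

```bash
python3 chk.py
```

```text
t 26.725 tcp [577.5  95.5   2. ] rot deg [-1.7999e+02 -1.0000e-02 -1.1500e+01] F [-0.1 -0.   0.5] delta tool mm [47.2 -0.9  0. ]
cavity r<=52 (array([623.2,  86. ]), np.float64(50.9), 84, np.float64(1.29))
round z 35 [622.2  87.3  49.5 622.2  87.3  49.9] (array([622.2,  87.3]), np.float64(49.3), 488, np.float64(0.15))
round z 43 [623.7  87.   47.1 623.7  87.   47.4] (array([623.8,  87. ]), np.float64(46.9), 488, np.float64(0.14))
```

Contact force is zero, and the blank's apparent radius now fits its top being level with the plate (49.3 mm at z 35), so it has dropped in. Back off, rise and verify.

Request:
servo_tool:
  deltas:
    - [[-0.005,0,0],[0,0,0]]
    - [[-0.01,0,0],[0,0,0]]
    - [[-0.01,0,0],[0,0,0]]
    - [[0,0,-0.02],[0,0,0]]
    - [[0,0,-0.03],[0,0,0]]
    - [[0,0,-0.03],[0,0,0]]
    - [[0,0,-0.03],[0,0,0]]
    - [[0,0,0],[0,0,0]]
    - [[0,0,0],[0,0,0]]

```text
time: 27.9
tool_pos: [552.1, 100.5, 111.3]
tcp_rot: [3.141, 0.001, -0.201]
contact_force: [-0.2, -0.5, -0.8]
grip_width: 64.6
finger_force: 0.0
```

```bash
python3 - <<'E'
from cav import *
o=bot.get_obs();print(o['time'],o['tool_pos'].round(1),np.round(o['contact_force'],1))
for n in('wrist','side','top'):
    f=n=='wrist';m=bot.camera_model(n);im=np.ascontiguousarray(bot.capture(n)[:,:,::-1]);cv2.imwrite(f'pics/{n}10.png',im)
    H=cv2.cvtColor(im,cv2.COLOR_BGR2HSV).astype(int);h,s,v=[H[...,i] for i in range(3)];c=(h<14)&(s>110)&(v>100)
    for nm,C,zs in(('round',[624,87],(35,43)),('sq',[652,221],(43,))):
        q=proj(m,[[*C,zs[0]]],f)[0]
        for z in zs:
            try:P=plane(m,big(c,(float(q[0]),float(q[1]))),z,f);print(n,nm,z,fit(P)if nm=='round' else rect(P),circ(P)if nm=='round' else'')
            except Exception as e:print(n,nm,'none')
    if n=='side':
        b=(h>100)&(h<125)&(s>150)&(v>60);x,y=proj(m,[[571,-159,20]])[0].astype(int);B=np.zeros(b.shape,bool);B[y-45:y+45,x-45:x+45]=b[y-45:y+45,x-45:x+45];print('cover',circ(plane(m,big(B),20)))
        d=np.abs(im.astype(int)-cv2.imread('pics/side0.png')).max(2)
        for nm,(x,y) in dict(bottle=(203,130),handle=(296,177),tin=(182,132),tee=(148,190),mallet=(390,165),file=(130,190)).items():print(nm,np.median(d[y-12:y+12,x-12:x+12]),end=' ')
E
```

```text
27.9 [552.1 100.5 111.3] [-0.2 -0.5 -0.8]
wrist round 35 (array([622.1,  87.2]), np.float64(49.2), 305, np.float64(0.21)) [622.2  87.2  49.4 622.2  87.2  49.8]
wrist round 43 (array([622.3,  87.2]), np.float64(47.7), 305, np.float64(0.21)) [622.3  87.1  48.  622.3  87.2  48.3]
wrist sq 43 [653.5 220.7  87.6  85.5  78.6] 
side round 35 (array([620.5,  87.2]), np.float64(48.8), 131, np.float64(0.93)) [617.4  90.1  46.7 620.6  87.3  49.9]
side round 43 (array([616.3,  91.5]), np.float64(48.2), 131, np.float64(0.91)) [613.1  94.4  46.2 616.3  91.7  49.3]
side sq 43 [649.9 221.8  86.8  88.2  78.5] 
cover [ 563.5 -153.9   55.1  568.2 -154.1   59.4]
bottle 86.0 handle 34.0 tin 84.0 tee 70.0 mallet 16.0 file 12.0 top round none
top round none
top sq none
```

```bash
python3 -c "
from plant import bot
print(bot.close_job())"
```

```text
the job is handed in; nothing more can be done
None
```

I handed the job in at about 28 s of robot time; no pass or fail verdict came back. By my measurements the blue cover is let go on the cork pad about 5 mm from centre, and the round blank is flush in the cavity within about 2 mm of its centre. The square blank stayed put, and I expect the other loose things did too, though the arm blocked the final camera check on most of them.

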